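# Clear the jammed check weight from the sample-tin chute

## Task

A chrome check weight has got stuck against the yellow bridge of the sloping sample-tin chute and holds back the three tins behind it. Lift that weight up out of the chute so that all the tins roll down past the bridge to the red end stop, and stand the weight upright on the middle of the scale's round pan, setting it down without a bang. The matching weight on the counter is not the one wanted.

Things in the scene. Friction and masses are not known exactly. Their poses are not given: they have to be found in the camera images.
- weight_mid (a point): Jammed chrome weight, 500 g: cylinder 38 mm across, 58 mm tall, topped by a 26 mm knob; 82 mm tall in all. Point: on its axis, 41 mm above its base; z: base to knob. It leans 7 degrees with the slope. Bridge edge on its downhill side and a tin uphill touch it: grip the cylinder from above across the chute (along chute x), lift straight up. An identical weight on the counter is not listed.
- chute: Fixed chute. Origin on the counter under its middle; y uphill, x across. Floor 42 mm wide, 45 mm high at the origin, falls 7 degrees to -y; rails 12 mm above it, 50 mm across outside, free space beside them. Yellow bridge: plate 42-48 mm above the floor, y -15 to -45 mm, 58 mm wide, posts at y -35 to -48: tins pass under it. Red end stop at y -167 mm; uphill end at y 170 mm.
- tin3_mid (a point): Centre of the last, uppermost of three silver tins with brass lids, each 36 mm in diameter, 38 mm long, 60 g, lying across the chute in a row behind the weight. They roll down freely once the weight is gone and rest in a row against the end stop; this one then lies about 74 mm to the -y side of the chute's origin.
- scale: Fixed white counter scale, 240 x 200 mm. Origin on the counter straight below the centre of its round steel pan; z up, display on the -x side. The pan is a flat disc 136 mm in diameter, top face 70 mm above the counter, and does not sink; the housing around it is 52 mm high.
Things that resemble listed ones, but are neither listed nor needed, are in the scene too. Leave any green or orange look-alike of the part that bears tin3_mid alone. What is shaped like the part that bears weight_mid but blue is not meant.

How it is judged:
At the end, for the whole second after the job is handed in: The weight stands upright (within about 6 degrees) on the scale's pan, its axis within 40 mm of the pan's centre; the last tin lies in the chute below the bridge, 55 to 95 mm on the downhill side of the chute's origin, so all three tins have advanced (horizontal distance between weight_mid and scale below 0.04 m and z of weight_mid in the frame of scale between 0.105 and 0.117 m and angle between weight_mid's own z axis and vertical below 0.1 rad and y of tin3_mid in the frame of chute between -0.095 and -0.055 m and horizontal distance between tin3_mid and chute below 0.1 m and z of tin3_mid in the frame of chute below 0.075 m); the robot touches nothing.
It fails at once if the scale is struck or pressed with more than 60 N (contact force between scale and anything else above 60 N).
It also fails if it takes over 40 s, if anything falls off the work surface, if the arm or the gripper's body presses on something with over 40 N, if the wrist force passes 120 N, or if a joint passes its speed limit or range.

## Robot

A 6-joint arm with a two-finger parallel gripper is mounted at the origin on the work surface. World frame = base frame: x ahead of the robot, y to its left, z up, the work surface at z = 0. Lengths are in m, angles in rad, forces in N, time in s.
With the tool pointing down it reaches from about 0.25 to 0.725 m from the base axis. Payload 4 kg.
Tool frame: the origin (TCP) lies midway between the tips of the shut fingers; the grasp point (between the pads) lies 19 mm behind it; z points along the fingers, y is the line along which they close (so a half turn about z gives the same grasp; the last joint's range is limited). The gripper opens to 85 mm and grips with 20 to 120 N. Pads are 22 mm wide; open, the fingers measure 114 mm over their backs; the gripper's body (76 mm by 85 mm) begins 54 mm behind the grasp point. The pads swing forward as they close: fully open they stand 13 mm farther back than shut.
Start: joints at [-1.219, 0.241, 0.005, 1.335, 0, 1.571], TCP at [0.172, -0.469, 0.231] pointing down, gripper open.
Joint ranges: [-2.72, 2.72], [-1.05, 1.87], [-1.09, 1.28], [-1.99, 2.15], [-1.42, 1.44], [-3.14, 3.14]. Speed limits (rad/s): [2.79, 2.79, 3.14, 3.14, 3.14, 3.14].

## Interface

Orientations are given as a unit quaternion [x, y, z, w].
In Python, from workcell import bot gives the robot as it stands. The module is installed in compiled form; this text tells all that it offers.
- The arm moves only by the tool jog_arm, never from a script. Its argument "deltas" is a list of rows, each an object with "fingers": the opening, from 0 (shut) to 1 (fully open); "delta_pos": the shift along the tool's x, y, z normalised to -1 to 1, where 1 is 300 mm, a list of three; "yaw": the turn about the tool's z normalised to -1 to 1, where 1 is pi/4 rad. A call has 1 to 12 rows; each row is the pose to reach, as a shift and turn from the pose commanded when the call began, along the tool's axes at that moment; what a row does not reach only later rows make up. A row lasts 1/10 s, in which the tool goes at most 50 mm and 8.59 degrees, less where a joint would pass 70% of its speed; a pose out of reach is approached as far as the arm can. A call with a number of a shift or a turn outside -1 to 1 is refused whole. A call with a gripper value outside its range is refused whole. The fingers move at their own pace and stop on an object; the grip force is fixed at half the most. Time passes only in rows, so rows that repeat a pose let the fingers close. It gives the time, the measured TCP pose, the force, the opening and the grip force at its end, in the units of the state.
- bot.get_obs(): the state, without advancing time (a new reading comes with each control period).
- bot.camera(name): name is "scene" or "top"; returns a dict with "image" (420x560x3 uint8, red, green, blue), "range_z" (420x560 float32, m along the optical axis (not along the pixel's ray), 0 where there is no reading), "fx", "fy", "cx", "cy" (pixels), "rvec" (rotation vector, rad) and "tvec" (3), from world to camera coordinates, as OpenCV has them. Camera axes: x right, y down, z forward; pixel columns grow to the right and rows downward; lengths in m; the calibration is good to about 2 mm. A picture is of the moment at which its call begins.
- bot.job_done(): hands the job in; it is judged then, once.
The state is a dict: "clock": time; "joint_pos": joint angles; "joint_vel": joint speeds; "tau": joint torques, N m; "eef_pos": TCP position; "tool_rot": TCP orientation; "ft_force": force on the tool from outside, world axes, zero at the start; "ft_torque": the same for the moment, N m; "grip_width": finger opening in m; "grasp_force": force on a finger pad.
Only numpy, scipy, OpenCV 4.12 (cv2) and the standard library are available. Lean on these libraries where they do the work, as an engineer would, in place of code of your own. Each camera call takes 0.05 s, during which the arm holds its last target. There are 200 camera calls.

## Working session

There is one attempt and no reset: what is moved stays moved. The work goes in short steps, Python scripts to look and compute and a tool call to move; the robot and the scene stay as the last step left them, time stands still between calls to the robot, and variables do not carry over. Pictures are saved under pics/ and viewed, at most 10 in all, crops included, and the job is handed in when it is done.

Besides the shell and the picture viewer there is one more tool, called after "Request:" as name([rows], argument=value, ...), one row to a line, values as JSON. jog_arm: Moves the arm, as the interface text tells. Scaled input: -1 to 1 covers 300 mm each way for a shift and pi/4 rad each way for a turn. Its arguments: {"type":"object","properties":{"deltas":{"type":"array","items":{"type":"object","properties":{"fingers":{"type":"number"},"delta_pos":{"type":"array","items":{"type":"number"}},"yaw":{"type":"number"}}}}},"required":["deltas"]}

```bash
mkdir -p pics; cat > h.py <<'E'
import numpy as np, cv2
from workcell import bot
def cam(n):
    c=bot.camera(n); R=cv2.Rodrigues(np.array(c['rvec'],float))[0]; c['R']=R; c['t']=np.array(c['tvec'],float).ravel()
    z=c['range_z']; v,u=np.mgrid[:z.shape[0],:z.shape[1]]
    P=np.stack([(u-c['cx'])/c['fx']*z,(v-c['cy'])/c['fy']*z,z],-1)
    c['W']=(P-c['t'])@R; c['W'][z==0]=np.nan
    return c
def save(n,im): cv2.imwrite('pics/'+n,cv2.cvtColor(im,cv2.COLOR_RGB2BGR))
E
python3 - <<'E'
from h import *
for n in('scene','top'):
    c=cam(n); save(n+'1.png',c['image']); np.savez(n+'1.npz',W=c['W'],im=c['image'],R=c['R'],t=c['t'],K=[c['fx'],c['fy'],c['cx'],c['cy']])
    print(n,-c['R'].T@c['t'],c['R'][2])
o=bot.get_obs(); print({k:np.round(v,3) for k,v in o.items()})
E
```

```text
scene [0.89271138 0.62928045 0.856132  ] [-0.29978656 -0.57715406 -0.75961912]
top [0.50400824 0.05456454 1.23740853] [ 0.05133426 -0.00287608 -0.99867739]
{'clock': np.float64(0.1), 'joint_pos': array([-1.219,  0.241,  0.004,  1.335,  0.   ,  1.571]), 'joint_vel': array([ 0.   , -0.002,  0.004,  0.001,  0.001, -0.001]), 'tau': array([-0.0000e+00, -3.7314e+01,  2.5301e+01,  1.1000e-02, -0.0000e+00,
       -0.0000e+00]), 'eef_pos': array([ 0.172, -0.469,  0.231]), 'tool_rot': array([ 0.985,  0.175, -0.   , -0.001]), 'ft_force': array([0.916, 0.586, 0.307]), 'ft_torque': array([ 0.009, -0.017,  0.06 ]), 'grasp_force': np.float64(0.0), 'grip_width': np.float64(0.085)}
```

View pics/scene1.png

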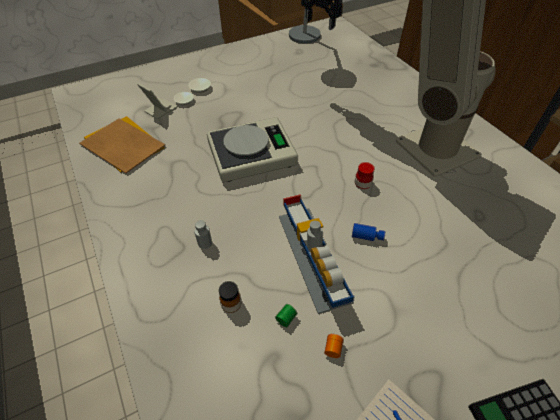

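View pics/top1.png

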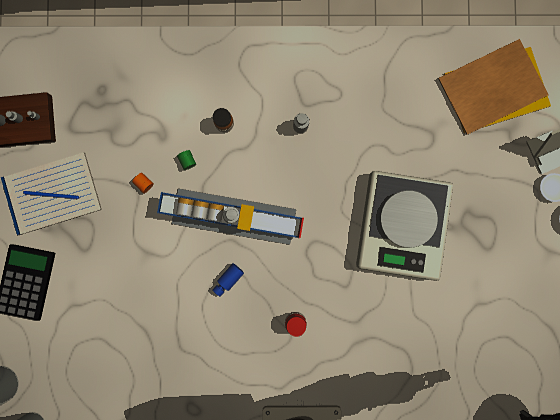

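The scene shows the chute with the jammed weight at scene (315,232) / top (231,214), just uphill of the yellow bridge at top (246,217). The red stop is at top (300,227), the tins at top (185-220,210) and the pan at top (409,219).
These could be mistaken for the wanted weight:
- Counter twin, top (302,122) / scene (203,235).
- Blue lying one, top (229,279).
- Two weights in the wooden block, top (11,116) and (31,114).

I choose the one touching the bridge.

```bash
python3 - <<'E'
from h import *
T=np.load('top1.npz');S=np.load('scene1.npz')
def hs(im):return cv2.cvtColor(im,cv2.COLOR_RGB2HSV)
for n,D in(('top',T),('scene',S)):
    W=D['W'];h=hs(D['im']);H,s,v=h[...,0].astype(int),h[...,1],h[...,2]
    z=W[...,2]
    inr=(W[...,0]>.3)&(W[...,0]<.75)&(np.abs(W[...,1])<.35)
    # chute rails (blue) / bridge yellow / red stop / pan / weight top
    ch=inr&(z>.02)&(z<.2)&(np.abs(W[...,0]-.5)<.1)&(W[...,1]>-.1)
    for nm,m in(('yellow',(H>18)&(H<32)&(s>150)&(z>.07)),('red',((H<6)|(H>174))&(s>140)&(z>.02))):
        mm=m&inr
        k,l,st,c=cv2.connectedComponentsWithStats(mm.astype(np.uint8))
        for i in range(1,k):
            if st[i,4]>15: print(n,nm,st[i],np.round(np.nanmedian(W[l==i],0),4),np.round(np.nanmin(W[l==i],0),3),np.round(np.nanmax(W[l==i],0),3))
    m=inr&(z>.066)&(z<.076)
    k,l,st,c=cv2.connectedComponentsWithStats(m.astype(np.uint8))
    for i in range(1,k):
        if st[i,4]>300: 
            q=W[l==i]; e=cv2.minEnclosingCircle(q[:,:2].astype(np.float32)); print(n,'pan',st[i],q.mean(0).round(4),e)
    m=inr&(z>.105)
    k,l,st,c=cv2.connectedComponentsWithStats(m.astype(np.uint8))
    for i in range(1,k):
        if st[i,4]>8: 
            q=W[l==i]; print(n,'high',st[i],q.mean(0).round(4),q.min(0).round(3),q.max(0).round(3))
    m=inr&(H>105)&(H<120)&(s>120)&(z>.015)&(z<.09)
    k,l,st,c=cv2.connectedComponentsWithStats(cv2.morphologyEx(m.astype(np.uint8),cv2.MORPH_CLOSE,np.ones((9,9))))
    for i in range(1,k):
        if st[i,4]>200:
            q=W[(l==i)&m]; r=cv2.minAreaRect(q[:,:2].astype(np.float32)); print(n,'blue',st[i],r, cv2.boxPoints(r).round(3).tolist())
a=cv2.resize(T['im'][180:250,150:310],(640,280),interpolation=2); b=cv2.resize(S['im'][185:315,270:390],(369,400),interpolation=2)
o=np.zeros((400,369,3),np.uint8); c=np.zeros((600,640,3),np.uint8); 
c[:280]=a; c[280:,:295]=cv2.resize(b,(295,320)); save('crop.png',c)
E
```

```text
top yellow [237 204  17  27 322] [0.5548 0.1336 0.0882] [0.525 0.115 0.077] [0.585 0.152 0.094]
top red [299 218   5  20  41] [0.5322 0.0021 0.048 ] [ 0.508 -0.003  0.026] [0.554 0.007 0.056]
top red [285 314  21  13 200] [0.3114 0.0157 0.0628] [ 0.3   -0.007  0.028] [0.324 0.041 0.07 ]
top pan [ 380  191   58   57 2291] [ 0.5508 -0.251   0.0693] ((0.5509023666381836, -0.25160712003707886), 0.06826648116111755)
top high [223 208  14  12 113] [0.5601 0.1633 0.124 ] [0.549 0.151 0.105] [0.575 0.183 0.133]
top blue [157 192  84  31 261] ((0.5744619369506836, 0.2445831596851349), (0.1881592571735382, 0.04984579235315323), 79.90667724609375) [[0.5329999923706055, 0.15600000321865082], [0.5830000042915344, 0.14800000190734863], [0.6150000095367432, 0.3330000042915344], [0.5659999847412109, 0.34200000762939453]]
top blue [213 264  31  32 446] ((0.40360933542251587, 0.1821179986000061), (0.03613584116101265, 0.08041813969612122), 48.48038101196289) [[0.3619999885559082, 0.19499999284744263], [0.421999990940094, 0.1420000046491623], [0.44600000977516174, 0.16899999976158142], [0.3849999904632
[... 565 characters left out ...]
20  13  18 132] [0.5622 0.1667 0.1212] [0.549 0.149 0.105] [0.573 0.183 0.129]
scene blue [353 224  32  16 372] ((0.40665319561958313, 0.184111088514328), (0.03125915303826332, 0.07980938255786896), 49.66312789916992) [[0.3659999966621399, 0.1979999989271164], [0.4269999861717224, 0.1459999978542328], [0.44699999690055847, 0.17000000178813934], [0.38600000739097595, 0.22200000286102295]]
scene blue [308 254  45  54 282] ((0.5793504118919373, 0.26393336057662964), (0.14838100969791412, 0.0481521412730217), 79.84451293945312) [[0.5429999828338623, 0.19499999284744263], [0.5899999737739563, 0.18700000643730164], [0.6159999966621399, 0.3330000042915344], [0.5690000057220459, 0.3409999907016754]]
```

View pics/crop.png

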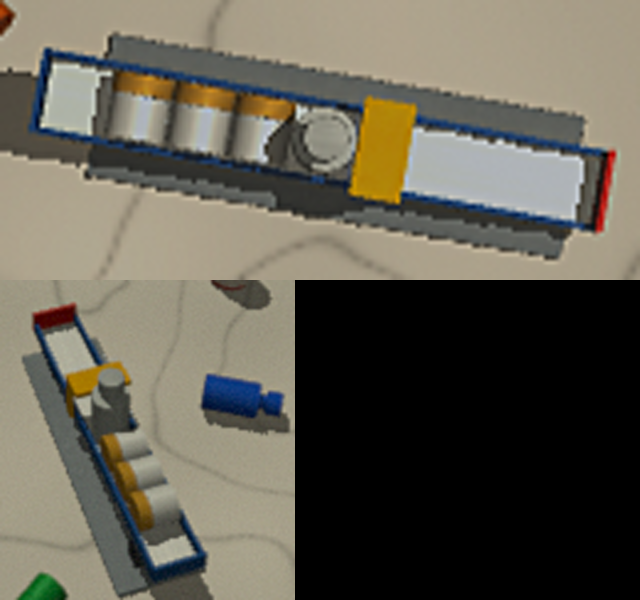

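The crop confirms the choice: the chrome weight at crop (325,140) sits between the bridge (382,150) and the first tin (263,130). The measurements agree. The bridge centre is (0.555,0.134), the stop (0.532,0.002), the knob (0.561,0.164) with its top at z≈0.13, and the pan (0.551,-0.251) at z 0.070. The chute's uphill direction is at 79.9°.

Grasp TCP target: (0.561,0.168).

Request:
jog_arm([
  {"delta_pos":[0.12,-0.095,0],"yaw":-0.08,"fingers":1},
  {"delta_pos":[0.24,-0.19,0],"yaw":-0.16,"fingers":1},
  {"delta_pos":[0.36,-0.285,0],"yaw":-0.24,"fingers":1},
  {"delta_pos":[0.48,-0.38,0],"yaw":-0.32,"fingers":1},
  {"delta_pos":[0.6,-0.475,0],"yaw":-0.4,"fingers":1},
  {"delta_pos":[0.72,-0.57,0],"yaw":-0.5,"fingers":1},
  {"delta_pos":[0.84,-0.665,0],"yaw":-0.6,"fingers":1},
  {"delta_pos":[0.97,-0.77,0],"yaw":-0.665,"fingers":1},
  {"delta_pos":[0.97,-0.77,0],"yaw":-0.665,"fingers":1},
])

```text
clock: 1.0
eef_pos: [0.3681, -0.1473, 0.231]
tool_rot: [0.904, 0.428, 0.001, -0.001]
ft_force: [-1.2, -0.6, -0.2]
grip_width: 0.0851
grasp_force: 0.0
```

```bash
cat >> h.py <<'E'
from scipy.spatial.transform import Rotation as Ro
def to(x,y,z,yang=None):
    o=bot.get_obs(); R=Ro.from_quat(o['tool_rot']).as_matrix(); p=np.array(o['eef_pos'])
    d=R.T@(np.array([x,y,z])-p)/.3
    a=np.degrees(np.arctan2(R[1,1],R[0,1])); 
    print('t',o['clock'],'p',p.round(4),'yang',a.round(2),'tilt',R[:,2].round(4),'F',np.round(o['ft_force'],2),'w',o['grip_width'],o['grasp_force'])
    print('delta',d.round(4), 'yaw', None if yang is None else -(((yang-a+180)%360)-180)/45)
E
python3 - <<'E'
from h import *
to(.561,.168,.20,-10.1)
for n in('top1','scene1'):
    D=np.load(n+'.npz');W=D['W']; m=(W[...,2]>.122)&(abs(W[...,0]-.56)<.04)&(abs(W[...,1]-.165)<.04)
    q=W[m]; print(n,len(q),q.mean(0).round(4),cv2.minEnclosingCircle(q[:,:2].astype(np.float32)),np.median(q[:,2]))
E
```

```text
t 1.0 p [ 0.3681 -0.1473  0.231 ] yang -39.27 tilt [ 5.0e-04  1.9e-03 -1.0e+00] F [-1.22 -0.63 -0.23] w 0.08505914928681417 0.0
delta [ 1.2205 -0.1672  0.1059] yaw -0.6482158081192798
top1 93 [0.56   0.1632 0.1261] ((0.5596282482147217, 0.16268634796142578), 0.012655381113290787) 0.12591727478271753
scene1 82 [0.5608 0.1637 0.1264] ((0.5586975812911987, 0.16187410056591034), 0.01429745089262724) 0.12669421639059641
```

Request:
jog_arm([
  {"delta_pos":[0.15,-0.02,0],"yaw":-0.1,"fingers":1},
  {"delta_pos":[0.3,-0.04,0],"yaw":-0.2,"fingers":1},
  {"delta_pos":[0.45,-0.06,0],"yaw":-0.3,"fingers":1},
  {"delta_pos":[0.6,-0.08,0],"yaw":-0.4,"fingers":1},
  {"delta_pos":[0.75,-0.1,0],"yaw":-0.5,"fingers":1},
  {"delta_pos":[0.9,-0.12,0],"yaw":-0.6,"fingers":1},
  {"delta_pos":[0.98,-0.167,0],"yaw":-0.648,"fingers":1},
  {"delta_pos":[0.98,-0.167,0],"yaw":-0.648,"fingers":1},
  {"delta_pos":[0.98,-0.167,0],"yaw":-0.648,"fingers":1},
])

```text
clock: 1.9
eef_pos: [0.5157, 0.1049, 0.2305]
tool_rot: [0.77, 0.638, -0.001, -0.0]
ft_force: [-0.6, -0.2, 0.4]
grip_width: 0.0849
grasp_force: 0.0
```

```bash
python3 -c "
from h import *
to(.5605,.168,.066,-10.1)"
```

```text
t 1.9 p [0.5157 0.1049 0.2305] yang -10.76 tilt [-0.0018 -0.0011 -1.    ] F [-0.63 -0.22  0.36] w 0.08487543406737208 0.0
delta [0.2354 0.1081 0.5479] yaw -0.014678751755621989
```

Request:
jog_arm([
  {"delta_pos":[0.12,0.05,0.1],"yaw":0,"fingers":1},
  {"delta_pos":[0.235,0.108,0.12],"yaw":0,"fingers":1},
  {"delta_pos":[0.235,0.108,0.12],"yaw":0,"fingers":1},
  {"delta_pos":[0.235,0.108,0.12],"yaw":0,"fingers":1},
  {"delta_pos":[0.235,0.108,0.12],"yaw":0,"fingers":1},
])

```text
clock: 2.4
eef_pos: [0.5607, 0.1668, 0.1959]
tool_rot: [0.771, 0.637, -0.0, 0.0]
ft_force: [-0.0, -0.6, 0.5]
grip_width: 0.0855
grasp_force: 0.0
```

```bash
python3 -c "
from h import *
to(.5605,.168,.066,-10.1)"
```

```text
t 2.4 p [0.5607 0.1668 0.1959] yang -10.88 tilt [-0.e+00 -5.e-04 -1.e+00] F [-0.01 -0.56  0.47] w 0.08550930377910511 0.0
delta [ 0.004  -0.0016  0.4329] yaw -0.017417233452320286
```

Request:
jog_arm([
  {"delta_pos":[0.004,-0.002,0.1],"yaw":-0.017,"fingers":1},
  {"delta_pos":[0.004,-0.002,0.2],"yaw":-0.017,"fingers":1},
  {"delta_pos":[0.004,-0.002,0.28],"yaw":-0.017,"fingers":1},
  {"delta_pos":[0.004,-0.002,0.35],"yaw":-0.017,"fingers":1},
  {"delta_pos":[0.004,-0.002,0.4],"yaw":-0.017,"fingers":1},
  {"delta_pos":[0.004,-0.002,0.43],"yaw":-0.017,"fingers":1},
  {"delta_pos":[0.004,-0.002,0.43],"yaw":-0.017,"fingers":1},
  {"delta_pos":[0.004,-0.002,0.43],"yaw":-0.017,"fingers":1},
])

```text
clock: 3.2
eef_pos: [0.5612, 0.1694, 0.0675]
tool_rot: [0.766, 0.643, 0.001, 0.0]
ft_force: [0.4, 0.2, 1.1]
grip_width: 0.0855
grasp_force: 0.0
```

```bash
python3 -c "
from h import *
to(.5605,.168,.066,-10.1)
c=cam('scene'); save('pre.png',cv2.resize(c['image'][180:300,260:380],(600,600),interpolation=2))"
```

```text
t 3.2 p [0.5612 0.1694 0.0675] yang -10.04 tilt [ 1.5e-03  4.0e-04 -1.0e+00] F [0.44 0.17 1.08] w 0.08548740391093829 0.0
delta [-0.0051 -0.0016  0.005 ] yaw 0.0012895429908212463
```

View pics/pre.png

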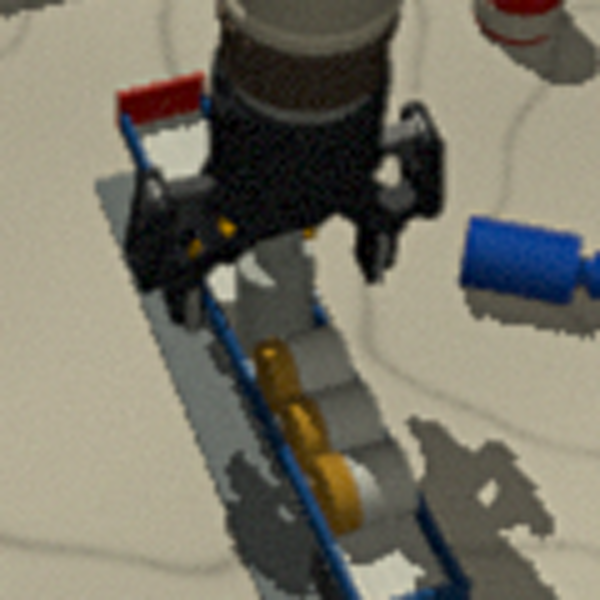

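The gripper straddles the weight (crop pixel (275,280)) with a finger on either side at (180,290) and (375,260), clear of the tins. I'll close now.

Request:
jog_arm([
  {"delta_pos":[0,0,0.005],"yaw":0,"fingers":0},
  {"delta_pos":[0,0,0.005],"yaw":0,"fingers":0},
  {"delta_pos":[0,0,0.005],"yaw":0,"fingers":0},
  {"delta_pos":[0,0,0.005],"yaw":0,"fingers":0},
  {"delta_pos":[0,0,0.005],"yaw":0,"fingers":0},
  {"delta_pos":[0,0,0.005],"yaw":0,"fingers":0},
  {"delta_pos":[0,0,0.005],"yaw":0,"fingers":0},
  {"delta_pos":[0,0,0.005],"yaw":0,"fingers":0},
])

```text
clock: 4.05
eef_pos: [0.5613, 0.1699, 0.0654]
tool_rot: [0.766, 0.643, 0.001, 0.0]
ft_force: [0.5, -0.7, 5.7]
grip_width: 0.0368
grasp_force: 60.4
```

Request:
jog_arm([
  {"delta_pos":[0,0,-0.03],"yaw":0,"fingers":0},
  {"delta_pos":[0,0,-0.07],"yaw":0,"fingers":0},
  {"delta_pos":[0,0,-0.12],"yaw":0,"fingers":0},
  {"delta_pos":[0,0,-0.18],"yaw":0,"fingers":0},
  {"delta_pos":[0,0,-0.26],"yaw":0,"fingers":0},
  {"delta_pos":[0,0,-0.34],"yaw":0,"fingers":0},
  {"delta_pos":[0,0,-0.42],"yaw":0,"fingers":0},
  {"delta_pos":[0,0,-0.46],"yaw":0,"fingers":0},
  {"delta_pos":[0,0,-0.48],"yaw":0,"fingers":0},
  {"delta_pos":[0,0,-0.48],"yaw":0,"fingers":0},
])

```text
clock: 5.05
eef_pos: [0.5606, 0.17, 0.2089]
tool_rot: [0.766, 0.643, 0.0, -0.0]
ft_force: [-0.5, -0.0, -5.1]
grip_width: 0.0367
grasp_force: 61.0
```

```bash
python3 -c "
from h import *
to(.551,-.251,.209)
c=cam('scene'); save('lift.png',cv2.resize(c['image'][130:310,220:400],(600,600),interpolation=2))"
```

```text
t 5.05 p [0.5606 0.17   0.2089] yang -9.99 tilt [-1.e-04  2.e-04 -1.e+00] F [-0.51 -0.03 -5.05] w 0.03672423940595447 61.015480756759644
delta [-1.3875e+00  2.1180e-01 -6.0000e-04] yaw None
```

View pics/lift.png

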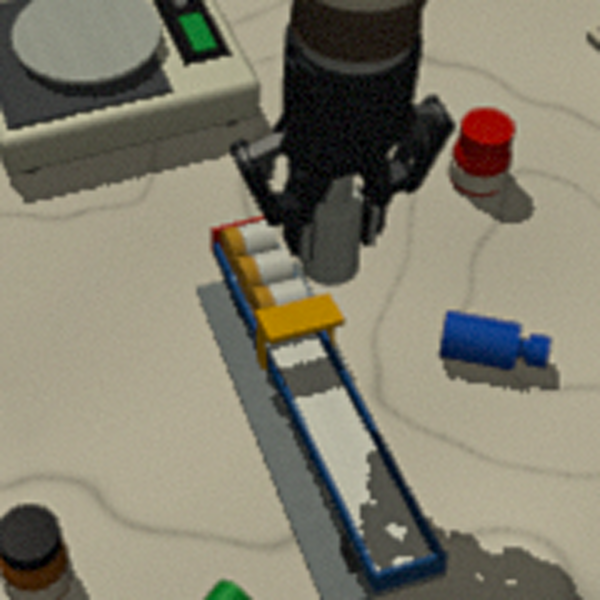

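The tins are resting in a row at the red stop, at crop (245-290,240-295). The weight is held at (335,235), so I'll carry it to the pan.

Request:
jog_arm([
  {"delta_pos":[-0.03,0.005,0],"yaw":0,"fingers":0},
  {"delta_pos":[-0.1,0.015,0],"yaw":0,"fingers":0},
  {"delta_pos":[-0.2,0.03,0],"yaw":0,"fingers":0},
  {"delta_pos":[-0.3,0.046,0],"yaw":0,"fingers":0},
  {"delta_pos":[-0.4,0.061,0],"yaw":0,"fingers":0},
  {"delta_pos":[-0.5,0.076,0],"yaw":0,"fingers":0},
  {"delta_pos":[-0.6,0.092,0],"yaw":0,"fingers":0},
  {"delta_pos":[-0.7,0.107,0],"yaw":0,"fingers":0},
  {"delta_pos":[-0.8,0.122,0],"yaw":0,"fingers":0},
  {"delta_pos":[-0.88,0.134,0],"yaw":0,"fingers":0},
  {"delta_pos":[-0.92,0.14,0],"yaw":0,"fingers":0},
  {"delta_pos":[-0.92,0.14,0],"yaw":0,"fingers":0},
])

```text
clock: 6.3
eef_pos: [0.5534, -0.1109, 0.2078]
tool_rot: [0.767, 0.642, -0.001, -0.001]
ft_force: [0.6, 0.1, -4.2]
grip_width: 0.0369
grasp_force: 61.0
```

```bash
python3 -c "
from h import *
to(.551,-.251,.109)"
```

```text
t 6.3 p [ 0.5534 -0.1109  0.2078] yang -10.16 tilt [-1.9e-03  3.0e-04 -1.0e+00] F [ 0.62  0.13 -4.23] w 0.03686962524254083 61.01781249046326
delta [-0.4611  0.0753  0.3292] yaw None
```

Request:
jog_arm([
  {"delta_pos":[-0.05,0.008,0],"yaw":0,"fingers":0},
  {"delta_pos":[-0.13,0.021,0],"yaw":0,"fingers":0},
  {"delta_pos":[-0.22,0.036,0.03],"yaw":0,"fingers":0},
  {"delta_pos":[-0.31,0.05,0.08],"yaw":0,"fingers":0},
  {"delta_pos":[-0.39,0.064,0.14],"yaw":0,"fingers":0},
  {"delta_pos":[-0.44,0.072,0.2],"yaw":0,"fingers":0},
  {"delta_pos":[-0.46,0.075,0.26],"yaw":0,"fingers":0},
  {"delta_pos":[-0.46,0.075,0.3],"yaw":0,"fingers":0},
  {"delta_pos":[-0.46,0.075,0.32],"yaw":0,"fingers":0},
  {"delta_pos":[-0.46,0.075,0.33],"yaw":0,"fingers":0},
  {"delta_pos":[-0.46,0.075,0.33],"yaw":0,"fingers":0},
])

```text
clock: 7.4
eef_pos: [0.5528, -0.2483, 0.11]
tool_rot: [0.766, 0.643, 0.0, 0.0]
ft_force: [-0.3, 0.0, -4.8]
grip_width: 0.0364
grasp_force: 61.0
```

```bash
python3 -c "
from h import *
to(.551,-.251,.091)
c=cam('scene'); save('pan.png',cv2.resize(c['image'][90:190,190:310],(720,600),interpolation=2))
W=c['W']; q=W[(abs(W[...,0]-.551)<.03)&(abs(W[...,1]+.24)<.04)&(W[...,2]>.073)&(W[...,2]<.11)]; print(len(q),np.percentile(q[:,2],[0,2,10]) if len(q) else 0)"
```

```text
t 7.4 p [ 0.5528 -0.2483  0.11  ] yang -9.92 tilt [ 2.e-04 -0.e+00 -1.e+00] F [-0.29  0.01 -4.8 ] w 0.036442838485426156 61.018266677856445
delta [-0.01   -0.0042  0.0635] yaw None
66 [0.07309516 0.0732211  0.09355941]
```

View pics/pan.png

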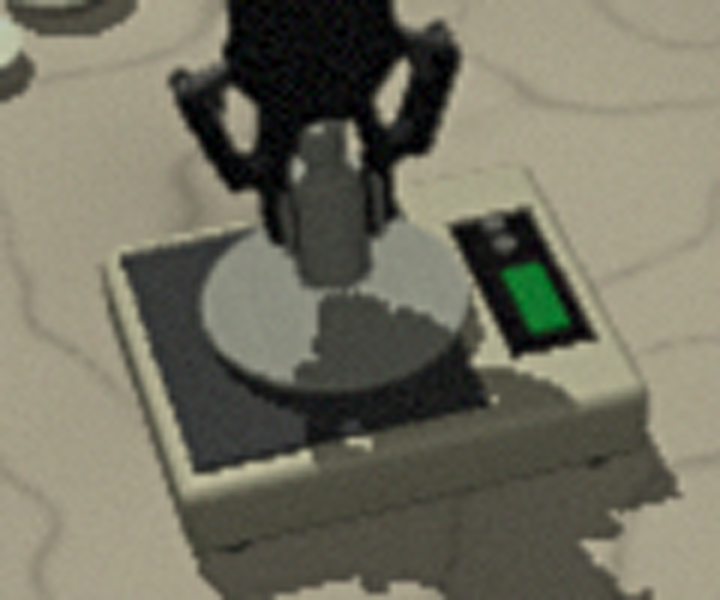

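The weight at crop (335,220) hangs over the pan's middle. I'll lower it slowly.

Request:
jog_arm([
  {"delta_pos":[-0.003,0,0.01],"yaw":0,"fingers":0},
  {"delta_pos":[-0.006,0,0.02],"yaw":0,"fingers":0},
  {"delta_pos":[-0.01,0,0.03],"yaw":0,"fingers":0},
  {"delta_pos":[-0.01,0,0.037],"yaw":0,"fingers":0},
  {"delta_pos":[-0.01,0,0.043],"yaw":0,"fingers":0},
  {"delta_pos":[-0.01,0,0.048],"yaw":0,"fingers":0},
  {"delta_pos":[-0.01,0,0.052],"yaw":0,"fingers":0},
  {"delta_pos":[-0.01,0,0.056],"yaw":0,"fingers":0},
  {"delta_pos":[-0.01,0,0.056],"yaw":0,"fingers":0},
])

```text
clock: 8.35
eef_pos: [0.5518, -0.2519, 0.0928]
tool_rot: [0.766, 0.643, -0.0, -0.0]
ft_force: [-0.0, 0.5, -4.8]
grip_width: 0.0368
grasp_force: 61.0
```

Request:
jog_arm([
  {"delta_pos":[0,0,0.002],"yaw":0,"fingers":0},
  {"delta_pos":[0,0,0.004],"yaw":0,"fingers":0},
  {"delta_pos":[0,0,0.006],"yaw":0,"fingers":0},
  {"delta_pos":[0,0,0.006],"yaw":0,"fingers":0},
])

```text
clock: 8.75
eef_pos: [0.552, -0.252, 0.0919]
tool_rot: [0.766, 0.643, 0.0, 0.0]
ft_force: [-1.7, 1.0, -0.1]
grip_width: 0.0365
grasp_force: 61.6
```

Contact has begun at the expected height, with the force going from −4.8 to −0.1 N. I'll press slightly so it turns flat.

Request:
jog_arm([
  {"delta_pos":[0,0,0.001],"yaw":0,"fingers":0},
  {"delta_pos":[0,0,0.002],"yaw":0,"fingers":0},
  {"delta_pos":[0,0,0.003],"yaw":0,"fingers":0},
  {"delta_pos":[0,0,0.003],"yaw":0,"fingers":0},
])

```text
clock: 9.15
eef_pos: [0.5521, -0.252, 0.0917]
tool_rot: [0.766, 0.643, 0.0, 0.001]
ft_force: [-3.3, 2.5, 6.5]
grip_width: 0.0366
grasp_force: 62.3
```

Request:
jog_arm([
  {"delta_pos":[0,0,0.001],"yaw":0,"fingers":0},
  {"delta_pos":[0,0,0.002],"yaw":0,"fingers":0},
  {"delta_pos":[0,0,0.003],"yaw":0,"fingers":0},
  {"delta_pos":[0,0,0.003],"yaw":0,"fingers":0},
  {"delta_pos":[0,0,0.003],"yaw":0,"fingers":0},
])

```text
clock: 9.65
eef_pos: [0.5521, -0.252, 0.0917]
tool_rot: [0.766, 0.643, 0.0, 0.001]
ft_force: [-4.8, 3.6, 10.3]
grip_width: 0.0364
grasp_force: 62.7
```

```bash
python3 -c "
from h import *
to(.551,-.251,.091); print(bot.get_obs()['ft_torque'])
c=cam('scene'); save('pan2.png',cv2.resize(c['image'][95:155,210:282],(720,600),interpolation=2))"
```

```text
t 9.65 p [ 0.5521 -0.252   0.0917] yang -9.99 tilt [ 1.6e-03 -7.0e-04 -1.0e+00] F [-4.78  3.64 10.32] w 0.03639515503153771 62.71263599395752
delta [ 0.0025 -0.0042  0.0023] yaw None
[ 0.57034737  1.07776639 -0.09426619]
```

View pics/pan2.png

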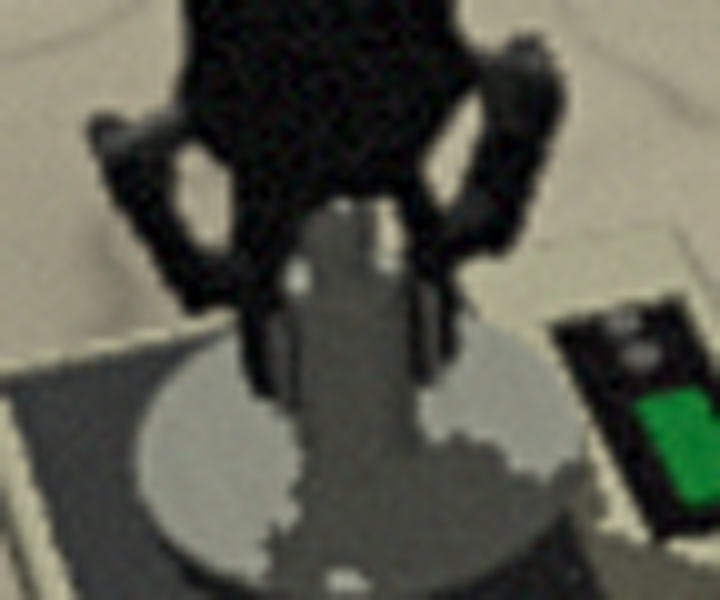

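Request:
jog_arm([
  {"delta_pos":[0,0,0.001],"yaw":0,"fingers":0},
  {"delta_pos":[0,0,0.002],"yaw":0,"fingers":0},
  {"delta_pos":[0,0,0.003],"yaw":0,"fingers":0},
  {"delta_pos":[0,0,0.004],"yaw":0,"fingers":0},
  {"delta_pos":[0,0,0.005],"yaw":0,"fingers":0},
  {"delta_pos":[0,0,0.005],"yaw":0,"fingers":0},
])

```text
clock: 10.3
eef_pos: [0.5522, -0.252, 0.0916]
tool_rot: [0.766, 0.643, 0.001, 0.001]
ft_force: [-7.3, 5.1, 17.6]
grip_width: 0.0366
grasp_force: 63.4
```

```bash
python3 - <<'E'
from h import *
for nm,c,x,y,zr in(('jam',np.load('scene1.npz'),.561,.168,(.07,.095)),('now',cam('scene'),.552,-.250,(.078,.125))):
    W=c['W']; m=(abs(W[...,0]-x)<.019)&(abs(W[...,1]-y-.012)<.026)&(W[...,2]>zr[0])&(W[...,2]<zr[1])
    im=c['image'] if nm=='now' else c['im']
    q=W[m&(im.max(-1)>0)]
    # chute frame
    e=np.array([.175,.985]);yy=(q[:,:2]-[x,y])@e; xx=(q[:,:2]-[x,y])@np.array([.985,-.175])
    for lo in np.arange(zr[0],zr[1],.006):
        s=(q[:,2]>=lo)&(q[:,2]<lo+.006)&(abs(xx)<.013)&(yy>0)
        if s.sum()>3: print(nm,lo.round(3),s.sum(),np.median((yy[s]-np.sqrt(.019**2-xx[s]**2))).round(4))
E
```

```text
jam 0.07 15 -0.0003
jam 0.076 27 -0.0007
jam 0.082 49 0.0134
jam 0.088 19 -0.003
now 0.078 13 -0.0024
now 0.084 15 -0.0027
now 0.09 11 -0.0038
now 0.096 21 -0.0045
now 0.102 11 -0.0056
now 0.108 14 -0.0055
now 0.114 18 -0.0064
now 0.12 10 -0.0061
```

The weight still leans about 6° in the grip. I'll take off the load and loosen gradually so it settles.

Request:
jog_arm([
  {"delta_pos":[0,0,-0.004],"yaw":0,"fingers":0},
  {"delta_pos":[0,0,-0.008],"yaw":0,"fingers":0},
  {"delta_pos":[0,0,-0.009],"yaw":0,"fingers":0.3},
  {"delta_pos":[0,0,-0.009],"yaw":0,"fingers":0.38},
  {"delta_pos":[0,0,-0.009],"yaw":0,"fingers":0.4},
  {"delta_pos":[0,0,-0.009],"yaw":0,"fingers":0.41},
  {"delta_pos":[0,0,-0.009],"yaw":0,"fingers":0.42},
])

```text
clock: 11.05
eef_pos: [0.5521, -0.252, 0.0917]
tool_rot: [0.766, 0.643, 0.0, 0.0]
ft_force: [-3.0, 3.2, 7.8]
grip_width: 0.0366
grasp_force: 62.2
```

Request:
jog_arm([
  {"delta_pos":[0,0,-0.003],"yaw":0,"fingers":0.42},
  {"delta_pos":[0,0,-0.004],"yaw":0,"fingers":0.425},
  {"delta_pos":[0,0,-0.004],"yaw":0,"fingers":0.43},
  {"delta_pos":[0,0,-0.004],"yaw":0,"fingers":0.433},
  {"delta_pos":[0,0,-0.004],"yaw":0,"fingers":0.436},
  {"delta_pos":[0,0,-0.004],"yaw":0,"fingers":0.44},
  {"delta_pos":[0,0,-0.004],"yaw":0,"fingers":0.443},
])

```text
clock: 11.75
eef_pos: [0.5521, -0.252, 0.0917]
tool_rot: [0.766, 0.643, 0.0, 0.0]
ft_force: [-1.2, 1.4, 1.3]
grip_width: 0.0379
grasp_force: 4.7
```

Grip force has dropped to 4.7 N. I'll loosen it on in small steps.

Request:
jog_arm([
  {"delta_pos":[0,0,0],"yaw":0,"fingers":0.445},
  {"delta_pos":[0,0,0],"yaw":0,"fingers":0.447},
  {"delta_pos":[0,0,0],"yaw":0,"fingers":0.449},
  {"delta_pos":[0,0,0],"yaw":0,"fingers":0.452},
  {"delta_pos":[0,0,0],"yaw":0,"fingers":0.46},
  {"delta_pos":[0,0,0],"yaw":0,"fingers":0.48},
  {"delta_pos":[0,0,0],"yaw":0,"fingers":0.5},
  {"delta_pos":[0,0,0],"yaw":0,"fingers":0.55},
  {"delta_pos":[0,0,0],"yaw":0,"fingers":0.6},
  {"delta_pos":[0,0,0],"yaw":0,"fingers":0.65},
])

```text
clock: 12.75
eef_pos: [0.5519, -0.252, 0.0918]
tool_rot: [0.766, 0.643, 0.0, 0.0]
ft_force: [0.2, 0.1, 0.3]
grip_width: 0.0554
grasp_force: 0.0
```

```bash
python3 -c "
from h import *
to(.551,-.251,.23)
c=cam('scene'); save('rel.png',cv2.resize(c['image'][95:155,210:282],(720,600),interpolation=2))"
```

```text
t 12.75 p [ 0.5519 -0.252   0.0918] yang -9.99 tilt [ 0. -0. -1.] F [0.23 0.11 0.35] w 0.05542044115385956 0.0
delta [ 0.0027 -0.0035 -0.4606] yaw None
```

View pics/rel.png

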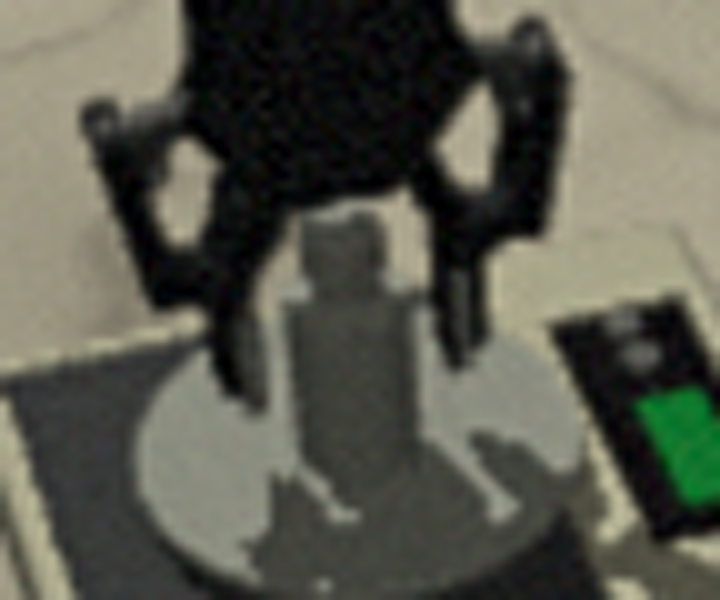

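The weight stands upright at crop (350,350), with both fingers clear at (240,360) and (465,320). I'll open fully and retreat straight up.

Request:
jog_arm([
  {"delta_pos":[0,0,0],"yaw":0,"fingers":0.8},
  {"delta_pos":[0,0,0],"yaw":0,"fingers":0.8},
  {"delta_pos":[0,0,-0.04],"yaw":0,"fingers":0.8},
  {"delta_pos":[0,0,-0.1],"yaw":0,"fingers":0.8},
  {"delta_pos":[0,0,-0.2],"yaw":0,"fingers":0.8},
  {"delta_pos":[0,0,-0.3],"yaw":0,"fingers":0.8},
  {"delta_pos":[0,0,-0.4],"yaw":0,"fingers":0.8},
  {"delta_pos":[0,0,-0.46],"yaw":0,"fingers":0.8},
  {"delta_pos":[0,0,-0.5],"yaw":0,"fingers":0.8},
  {"delta_pos":[0,0,-0.5],"yaw":0,"fingers":0.8},
  {"delta_pos":[0,0,-0.5],"yaw":0,"fingers":0.8},
])

```text
clock: 13.9
eef_pos: [0.5516, -0.2519, 0.2413]
tool_rot: [0.766, 0.643, -0.0, -0.0]
ft_force: [0.6, -0.3, -0.1]
grip_width: 0.0685
grasp_force: 0.0
```

```bash
python3 - <<'E'
from h import *
to(.551,-.251,.23)
c=cam('scene'); im=cv2.resize(c['image'][85:285,195:355],(480,600),interpolation=2); save('end.png',im)
W=c['W']; q=W[(abs(W[...,0]-.551)<.05)&(abs(W[...,1]+.251)<.05)&(W[...,2]>.135)&(W[...,2]<.165)]
print('knob',len(q),q.mean(0),q[:,2].max())
e=np.array([.175,.985]); d=W[...,:2]-[.5603,.1635]; y=d@e; x=d@np.array([.985,-.175])
H=cv2.cvtColor(c['image'],cv2.COLOR_RGB2HSV)
m=(abs(x)<.022)&(y<-.048)&(y>-.16)&(W[...,2]>.055); print('tins y',np.histogram(y[m],bins=np.arange(-.165,-.04,.01)))
E
```

```text
t 13.9 p [ 0.5516 -0.2519  0.2413] yang -9.99 tilt [-7.e-04  3.e-04 -1.e+00] F [ 0.6  -0.33 -0.05] w 0.06848466084877271 0.0
delta [ 0.0024 -0.0026  0.0376] yaw None
knob 73 [ 0.55398279 -0.24585989  0.14811633] 0.15476608042346182
tins y (array([ 3, 29, 57, 29, 19, 43, 70, 19, 40, 52, 21,  0]), array([-0.165, -0.155, -0.145, -0.135, -0.125, -0.115, -0.105, -0.095,
       -0.085, -0.075, -0.065, -0.055, -0.045]))
```

View pics/end.png

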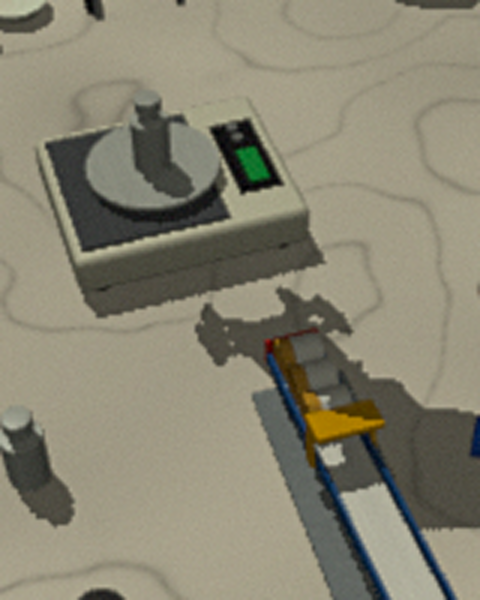

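The weight stands upright on the pan's middle at crop (150,135), with its knob top at z≈0.152. All three tins lie against the red stop at (290-330,345-400), and the gripper is clear.

```bash
python3 -c "
from workcell import bot
print(bot.job_done())"
```

```text
the job is handed in; nothing more can be done
None
```

I handed the job in at about 14 s; no verdict was returned, but the last image showed the weight upright near the middle of the pan, all three tins at the red end stop and the gripper clear.

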